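# Open the safety-latched mordant cupboard

### The arm

A 6-joint arm with a two-finger parallel gripper is mounted at the origin on the work surface; the furniture and walls round the work are solid. World frame = base frame: x ahead of the robot, y to its left, z up, the work surface at z = 0. Lengths are in m, angles in rad, forces in N, time in s.
With the tool pointing down it reaches from about 0.25 to 0.725 m from the base axis. Payload 4 kg.
Tool frame: the origin (TCP) lies at the very end of the fingers, on their centre line; the grasp point (between the pads) lies 19 mm behind it; z points along the fingers, y is the direction in which the jaws open and shut (so a half turn about z gives the same grasp; the last joint's range is limited). The gripper opens to 85 mm and grips with 20 to 120 N. Pads are 22 mm wide; open, the fingers measure 114 mm over their backs; the gripper's body (76 mm by 85 mm) begins 54 mm behind the grasp point. The pads swing forward as they close: fully open they stand 13 mm farther back than shut.
Start: joints at [1.177, 0.241, 0.005, 1.335, 0, 1.571], TCP at [0.192, 0.462, 0.231] pointing down, gripper open.
Joint ranges: [-2.72, 2.72], [-1.05, 1.87], [-1.09, 1.28], [-1.99, 2.15], [-1.42, 1.44], [-3.14, 3.14]. Speed limits (rad/s): [2.79, 2.79, 3.14, 3.14, 3.14, 3.14].

### API

Orientations are given as a unit quaternion [x, y, z, w].
In Python, from workcell import bot gives the robot as it stands.
- The arm moves only by the shell command python3 -m crank 'ROWS'. ROWS is JSON, a list that holds one entry, the list of rows, each a list of 5 numbers: the shift along the tool's x, y, z in mm, then the turn about the tool's z in degrees, then the closure in counts, from 0 (fully open) to 255 (shut). In form: [[[tx, ty, tz, turn, grip], ...]]. A call has 1 to 12 rows; each row shifts and turns the pose as measured when the row begins, along the tool's axes as they then stand; what a row does not reach is not made up. A row lasts 1/8 s, in which the tool goes at most 62.5 mm and 10.7 degrees, less where a joint would pass 70% of its speed; a pose out of reach is approached as far as the arm can. A call is refused whole if a number of a shift passes 62.5 or a number of a turn 10.7, either way. A call with a gripper value outside its range is refused whole. The fingers move at their own pace and stop on an object; the grip force is fixed at half the most. Time passes only in rows, so rows that do not move let the fingers close. It gives the time, the measured TCP pose, the force and the opening at its end, in the units of the state.
- bot.get_obs(): the state, without advancing time (a new reading comes with each control period).
- bot.camera(name): name is "scene" or "top" or "wrist"; returns a dict with "img" (400x640x3 uint8, blue, green, red), "depth" (400x640 float32, m along the optical axis (not along the pixel's ray), 0 where there is no reading), "fx", "fy", "cx", "cy" (pixels), "R" (3x3) and "t" (3): a world point X has camera coordinates R X + t; the wrist camera has in their place "T_tool_cam" (4x4, takes a point from camera to tool coordinates, whose origin is the TCP and whose axes are the flange's). Camera axes: x right, y down, z forward; pixel columns grow to the right and rows downward; lengths in m; the calibration is good to about 2 mm. A picture is of the moment at which its call begins: read the wrist's pose just before it.
- bot.job_done(): hands the job in, once; it reports no verdict.
The state is a dict: "clock": time; "joint_pos": joint angles; "joint_vel": joint speeds; "tau": joint torques, N m; "eef_pos": TCP position; "tool_rot": TCP orientation; "ft_force": force on the tool from outside, world axes, zero at the start; "ft_torque": the same for the moment, N m; "grip_width": finger opening in m.
Only numpy, scipy, OpenCV 4.12 (cv2) and the standard library are available. Lean on these libraries where they do the work, as an engineer would, in place of code of your own. Each camera call takes 0.05 s, during which the arm holds its last target.

### The job

Open the wider of the two small wooden cupboards: press its white child-safety hook down through the gap above the leaning front flap until the flap comes free and drops part way by itself, then push the flap down until it lies level in front of the cupboard as a shelf. Leave the narrow cupboard shut.

Things in the scene. Friction and masses are not known exactly. Their poses are not given: they have to be found in the camera images.
- wide: The wider cupboard, fixed: plain wooden box 180 mm wide, 120 deep, 160 high (the narrow one is alike but 120 wide; either may be on the left). Origin: centre of its underside on the table; x to its back, y along its width, z up. Its front (-x side) faces roughly the robot and is closed by a flap hinged at its foot, leaning out 16 degrees. A notch 66 mm wide in the top board lets a finger reach the hook.
- wide_hook_pad (a point): Top centre of the ridged white thumb pad (36 mm along x, 30 mm across) of the wide cupboard's hook: press here. It lies mid-width, 8 mm behind the plane of the front and 29 mm below the cupboard's top, in a gap open to the sky: the notch's rear edge is 22 mm behind it, a steel staple on the flap 24 mm in front (8 mm higher than the pad), the flap's inner face 38 mm in front. z is up.
- wide_hook (a joint): Angle in rad of the wide cupboard's hook, a sprung arm hinged 87 mm behind the pad: 0 up, 0.16 fully down (pad 14 mm lower). The flap is free once the pad is 5 to 7 mm down. The force on the pad grows from about 3 to 7 N; it rises again when let go.
- wide_flap (a joint): Angle in rad of the wide cupboard's flap: 12 mm thick, 136 mm high, 180 wide, hinge line 20 mm above the table and 66 mm in front of the cupboard's origin. 0: leaning, caught on the hook (start). Freed, it drops by itself within 1.5 s to about 0.6 and stays. 1.29: level, at its stop, inner face up, 26 mm above the table. Pushing it down takes 1 to 2 N; it stays where it is left.
- wide_flap_face (a point): Point on the inner face of the wide cupboard's flap, good to push on from above: 90 mm from the hinge line (46 short of the outer edge), 50 mm left of its middle as the robot sees it; moves with the flap. x: out of the inner face (up when level); y: along the width; z: hinge to outer edge. A steel staple 34 mm wide stands 16 mm out of the face at mid-width, 115 mm from the hinge.
- narrow_flap (a joint): Angle in rad of the narrow cupboard's flap: 0 caught on its own hook (start), grows as it opens. To be left alone.

How it is judged:
On the way:
1. the wide cupboard's flap has come off its hook and dropped part way (past 0.4 rad) (value of joint wide_flap above 0.4 rad).
At the end, for the whole second after the job is handed in: The wide cupboard's flap lies level within about 10 degrees (joint above 1.11 of 1.29 rad) and the narrow cupboard's flap is still caught on its hook (below 0.1 rad) (value of joint wide_flap above 1.11 rad and value of joint narrow_flap below 0.1 rad); the robot touches nothing.
It fails at once if the narrow cupboard's flap came open (value of joint narrow_flap above 0.15 rad).
It also fails if it takes over 38 s, if anything falls off the work surface, if the arm or the gripper's body presses on something with over 40 N, if the wrist force passes 120 N, or if a joint passes its speed limit or range.

## Working session

There is one attempt and no reset: what is moved stays moved. The work goes in short steps, Python scripts to look and compute and a shell command to move; the robot and the scene stay as the last step left them, time stands still between calls to the robot, and variables do not carry over. Pictures are saved under pics/ and viewed, and the job is handed in when it is done.

```bash
mkdir -p pics; ls; cat > h.py <<'E'
import numpy as np, cv2
from workcell import bot
E
python3 - <<'E'
from h import *
o=bot.get_obs()
print({k:np.round(v,3) for k,v in o.items()})
for n in ["scene","top","wrist"]:
    c=bot.camera(n); cv2.imwrite(f"pics/{n}0.png",c["img"]); np.savez(f"{n}0.npz",**c)
    print(n,c["fx"],c["cx"],c["cy"],(c["depth"]>0).mean())
    if n!="wrist": print(c["R"],c["t"], -c["R"].T@c["t"])
    else: print(c["T_tool_cam"])
E
```

```text
pics
{'clock': np.float64(0.0), 'joint_pos': array([ 1.177,  0.241,  0.004,  1.335, -0.   ,  1.571]), 'joint_vel': array([ 0.   ,  0.001,  0.001, -0.   , -0.001,  0.   ]), 'tau': array([ 0.0000e+00, -3.7232e+01,  2.5241e+01,  1.7000e-02,  0.0000e+00,
       -0.0000e+00]), 'eef_pos': array([0.192, 0.461, 0.23 ]), 'tool_rot': array([ 0.196,  0.981, -0.001, -0.   ]), 'ft_force': array([-0.749, -0.094,  0.31 ]), 'ft_torque': array([-0.049,  0.035,  0.054]), 'grip_width': np.float64(0.085)}
scene 422.94880824664585 320.06853131628986 197.78811183977427 0.99572265625
[[ 0.60726266 -0.79436154 -0.01489332]
 [-0.59382497 -0.44134604 -0.67274481]
 [ 0.52782949  0.41737683 -0.73972468]] [-0.31632839  0.42889379  1.02185246] [-0.09258161 -0.48848607  1.03971438]
top 380.1926230702111 319.59363318838547 193.01243335804185 0.99612109375
[[ 0.00638929 -0.99995982  0.00628737]
 [-0.99849821 -0.00672181 -0.0543705 ]
 [ 0.05441057 -0.00593053 -0.99850104]] [0.03121291 0.58738033 1.31856252] [0.51455503 0.04297969 1.34832595]
wrist 325.77081205960394 316.33476740389096 205.74351725820534 0.995828125
[[-1.01857262e-03 -9.60294235e-01 -2.78987355e-01  7.16006754e-02]
 [ 9.99999324e-01 -8.21432757e-04 -8.23531180e-04  7.20296522e-06]
 [ 5.61662892e-04 -2.78988006e-01  9.60294422e-01 -1.42371183e-01]
 [ 0.00000000e+00  0.00000000e+00  0.00000000e+00  1.00000000e+00]]
```

View pics/scene0.png

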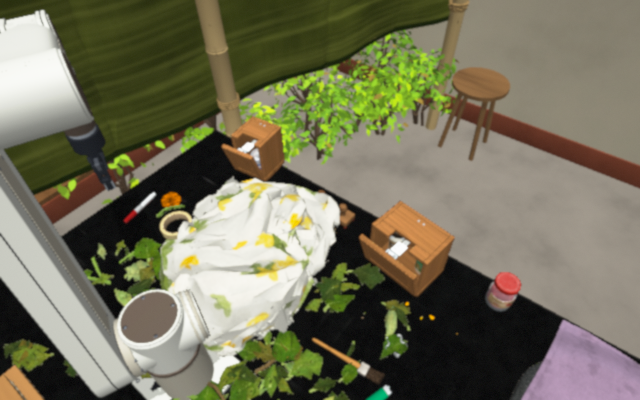

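View pics/top0.png

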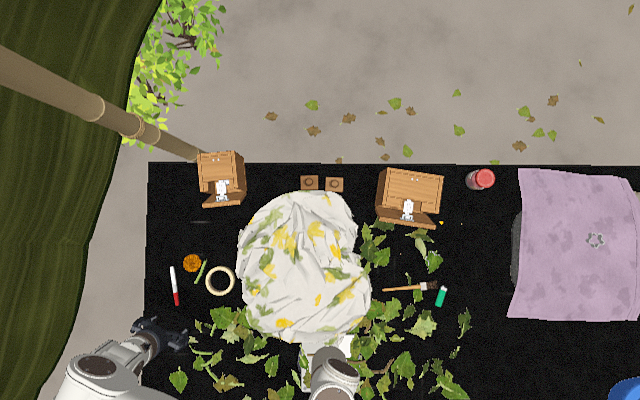

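The wide cupboard is the right one (top view, about columns 375–443, rows 168–228). The narrow one is at columns 197–245. A draped white heap stands between them and the robot. Next I'll zoom in and deproject.

```bash
cat >> h.py <<'E'
def cloud(c):
    d=c["depth"]; v,u=np.mgrid[0:400,0:640]
    P=np.stack([(u-c["cx"])/c["fx"]*d,(v-c["cy"])/c["fy"]*d,d],-1)
    return (P-c["t"])@c["R"]   # R^T (P-t)
E
python3 - <<'E'
from h import *
t=np.load("top0.npz"); s=np.load("scene0.npz")
a=t["img"][155:240,365:455]; b=s["img"][190:305,345:465]
A=cv2.resize(a,None,fx=6,fy=6,interpolation=cv2.INTER_CUBIC)
cv2.imwrite("pics/topz.png",A); cv2.imwrite("pics/scz.png",cv2.resize(b,None,fx=5,fy=5,interpolation=cv2.INTER_CUBIC))
W=cloud(t)
for n,sl in {"cloth":np.s_[190:345,240:370],"wide":np.s_[160:232,370:448]}.items():
    w=W[sl].reshape(-1,3); print(n,np.percentile(w[:,2],[50,90,99,100]),w[w[:,2]>.03].min(0),w[w[:,2]>.03].max(0))
# wide top board
w=W[160:232,370:448].reshape(-1,3); m=(abs(w[:,2]-.16)<.008)
q=w[m]; print(q.shape,np.median(q[:,2]),cv2.minAreaRect((q[:,:2]*1000).astype(np.float32)))
# hook white mask
for nm,c,sl in(("top",t,np.s_[185:228,395:425]),("scene",s,np.s_[230:265,375:420])):
    hsv=cv2.cvtColor(c["img"],cv2.COLOR_BGR2HSV)[sl]; mk=(hsv[...,1]<50)&(hsv[...,2]>150)
    X=cloud(c)[sl][mk]; v,u=np.nonzero(mk)
    print(nm,mk.sum(),u.mean()+sl[1].start,v.mean()+sl[0].start,np.median(X,0),X.min(0),X.max(0))
E
```

```text
cloth [0.13108802 0.20495847 0.23776716 1.34832595] [ 0.07161436 -0.12912853  0.03006288] [0.59720494 0.31081054 1.34832595]
wide [0.08554926 0.1601664  0.16379428 1.34832595] [ 0.46861056 -0.35229657  0.03040327] [0.66056146 0.04297969 1.34832595]
(2011, 3) 0.1587946639300839 ((565.1130981445312, -251.76510620117188), (180.70631408691406, 168.6981658935547), 81.2456283569336)
top 191 407.5759162303665 210.04188481675394 [ 0.5283712  -0.24613704  0.13044826] [ 0.49328582 -0.29414447  0.01161758] [ 0.56254729 -0.22277022  0.16088842]
scene 303 397.55775577557756 246.996699669967 [ 0.54255441 -0.24504946  0.13182511] [-0.09258161 -0.48848607  0.01663591] [ 0.63697819 -0.19301315  1.03971438]
```

View pics/topz.png

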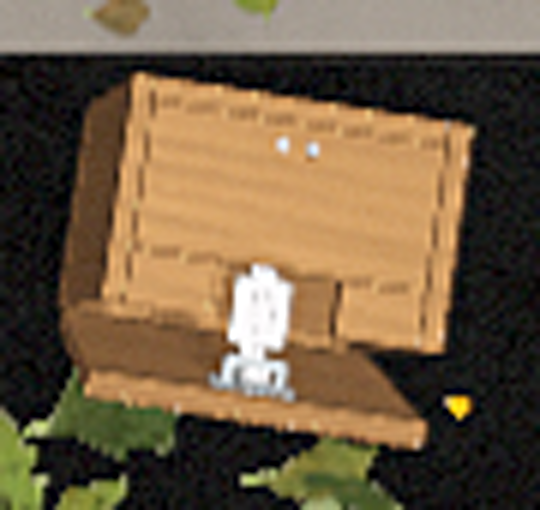

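View pics/scz.png

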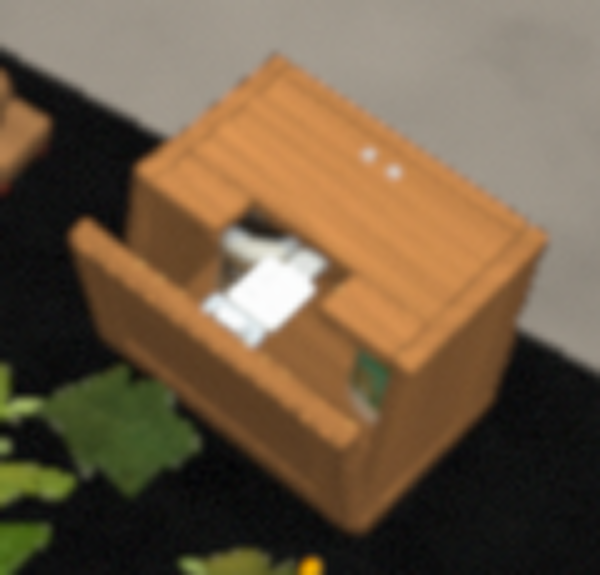

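The top zoom shows the top-board corners at about (135,72), (475,128), (442,352) and (103,300) in zoomed pixels. The white pad is at about (260,312), with the staple at (255,380). I'll cast these rays and compare them with the scene view.

```bash
cat >> h.py <<'E'
def ray(c,u,v,z):
    d=np.array([(u-c["cx"])/c["fx"],(v-c["cy"])/c["fy"],1])@c["R"]; o=-c["R"].T@c["t"]
    return o+d*(z-o[2])/d[2]
def tri(c1,p1,c2,p2):
    A=[];b=[]
    for c,(u,v) in((c1,p1),(c2,p2)):
        d=np.array([(u-c["cx"])/c["fx"],(v-c["cy"])/c["fy"],1])@c["R"]; d/=np.linalg.norm(d); o=-c["R"].T@c["t"]
        M=np.eye(3)-np.outer(d,d); A.append(M); b.append(M@o)
    A=np.vstack(A);b=np.hstack(b); x,r,_,_=np.linalg.lstsq(A,b,rcond=None); return x,np.sqrt(r)
E
python3 - <<'E'
from h import *
t=np.load("top0.npz"); s=np.load("scene0.npz")
zt=lambda p:((p[0]+.5)/6-.5+365,(p[1]+.5)/6-.5+155)
zs=lambda p:((p[0]+.5)/5-.5+345,(p[1]+.5)/5-.5+190)
T=[(135,72),(475,128),(442,352),(103,300)]; S=[(277,55),(548,235),(408,370),(135,170)]
Rc=[];Sc=[]
for a,b in zip(T,S):
    x,r=tri(t,zt(a),s,zs(b)); print(np.round(x,4),r, np.round(ray(t,*zt(a),.16),4),np.round(ray(s,*zs(b),.16),4)); Rc.append(ray(t,*zt(a),.16)); Sc.append(ray(s,*zs(b),.16))
for C in (np.array(Rc),np.array(Sc)):
    bl,br,fr,fl=C
    ex=(bl+br-fl-fr)[:2]; yaw=np.arctan2(ex[1],ex[0]); ey=(bl+fl-br-fr)[:2]; yaw2=np.arctan2(-ey[0],ey[1])
    print("c",C.mean(0),"yaw",np.degrees([yaw,yaw2]),"size",np.linalg.norm(ex)/2,np.linalg.norm(ey)/2)
print("pad tri",tri(t,zt((260,312)),s,zs((270,292))),ray(t,*zt((260,312)),.131),ray(s,*zs((270,292)),.131))
E
```

```text
[ 0.6641 -0.1761  0.1553] [0.00107939] [ 0.664  -0.1758  0.16  ] [ 0.6595 -0.1772  0.16  ]
[ 0.6351 -0.353   0.16  ] [0.00175078] [ 0.6358 -0.3541  0.16  ] [ 0.6341 -0.3521  0.16  ]
[ 0.5178 -0.3345  0.1603] [0.00164162] [ 0.5184 -0.3356  0.16  ] [ 0.5171 -0.3336  0.16  ]
[ 0.5441 -0.1585  0.1593] [0.00071374] [ 0.5444 -0.1588  0.16  ] [ 0.5432 -0.1584  0.16  ]
c [ 0.59064116 -0.25607564  0.16      ] yaw [-8.55912902 -8.67336968] size 0.11982358286178964 0.1796026120862166
c [ 0.58847168 -0.25532067  0.16      ] yaw [-9.10824325 -8.37024242] size 0.11814031807710124 0.17692870170122313
pad tri (array([ 0.53908149, -0.24784374,  0.1288792 ]), array([0.00047157])) [ 0.53923551 -0.24761503  0.131     ] [ 0.53736954 -0.2481605   0.131     ]
```

The two views agree: the cupboard centre is about (0.590, -0.256), yaw about -8.6°, and the pad about (0.538, -0.248, 0.130). I'll raise the tool, turn it so tool x lies along the cupboard's depth, and shut the gripper.

```bash
python3 -m crank '[[[0,0,-40,-7,255],[0,0,-40,-7,255],[0,0,-20,0,255]]]'
cat > go.py <<'E'
from h import *
import sys
from scipy.spatial.transform import Rotation as R
yaw=np.radians(-8.6); C=np.array([.590,-.2557,0])
o=bot.get_obs(); r=R.from_quat(o["tool_rot"]).as_matrix()
g=np.array(list(map(float,sys.argv[1:4])))/1000  # cupboard frame mm
W=C+R.from_euler('z',yaw).apply(g)
L=R.from_euler('z',-yaw).apply(o["eef_pos"]-C)
x=r[:,0]; print("clock",o["clock"],"tool in cupboard mm",np.round(L*1e3,1),"toolx deg",np.degrees(np.arctan2(x[1],x[0])),"(171.4) tz",np.round(r[:,2],3),"target world",np.round(W,3),"shift",np.round(1e3*r.T@(W-o["eef_pos"]),1),"F",np.round(o["ft_force"],1),"w",round(float(o["grip_width"]),3))
E
python3 go.py -52 0 331
```

```text
clock: 0.52
eef_pos: [0.1909, 0.4595, 0.3296]
tool_rot: [0.071, 0.997, -0.005, -0.002]
ft_force: [-0.9, -0.5, 0.2]
grip_width: 0.0322
clock 0.525 tool in cupboard mm [-501.5  647.4  329.6] toolx deg 171.9107082639978 (171.4) tz [-0.004 -0.01  -1.   ] target world [ 0.539 -0.248  0.331] shift [-443.7 -651.4    4.2] F [-0.9 -0.5  0.2] w 0.032
```

```bash
python3 -m crank '[[[-28,-41,0,0,255],[-28,-41,0,0,255],[-28,-41,0,0,255],[-28,-41,0,0,255],[-28,-41,0,0,255],[-28,-41,0,0,255],[-28,-41,0,0,255],[-28,-41,0,0,255]]]'
python3 go.py -52 0 331
```

```text
clock: 1.52
eef_pos: [0.371, 0.0966, 0.3315]
tool_rot: [0.066, 0.998, -0.004, -0.001]
ft_force: [0.5, 0.9, 0.1]
grip_width: 0.0001
clock 1.525 tool in cupboard mm [-269.2  315.6  331.5] toolx deg 172.43093014407643 (171.4) tz [-0.003 -0.008 -1.   ] target world [ 0.539 -0.248  0.331] shift [-211.5 -319.5    3. ] F [0.5 0.9 0.1] w 0.0
```

```bash
python3 -m crank '[[[-30,-46,0,-1,255],[-30,-46,0,0,255],[-30,-46,0,0,255],[-30,-46,0,0,255],[-30,-46,0,0,255],[-30,-46,10,0,255],[-30,-42,20,0,255],[0,0,20,0,255]]]'
python3 go.py -52 0 250
python3 - <<'E'
from h import *
for n in["scene","wrist"]:
    c=bot.camera(n); np.savez(n+"1.npz",**c); cv2.imwrite(f"pics/{n}1.png",c["img"])
E
```

```text
clock: 2.52
eef_pos: [0.5471, -0.2601, 0.2799]
tool_rot: [0.06, 0.998, -0.004, -0.001]
ft_force: [-0.6, 0.8, 0.0]
grip_width: 0.0001
clock 2.525 tool in cupboard mm [-41.8 -10.7 279.9] toolx deg 173.16233854468726 (171.4) tz [-0.002 -0.007 -1.   ] target world [ 0.539 -0.248  0.25 ] shift [ 9.8 11.3 29.9] F [-0.6  0.8  0. ] w 0.0
```

View pics/wrist1.png

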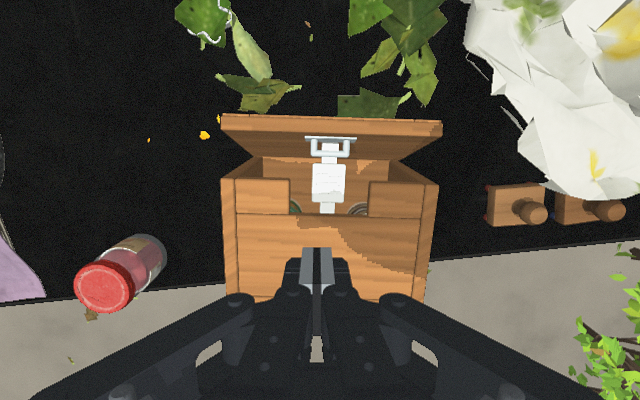

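View pics/scene1.png

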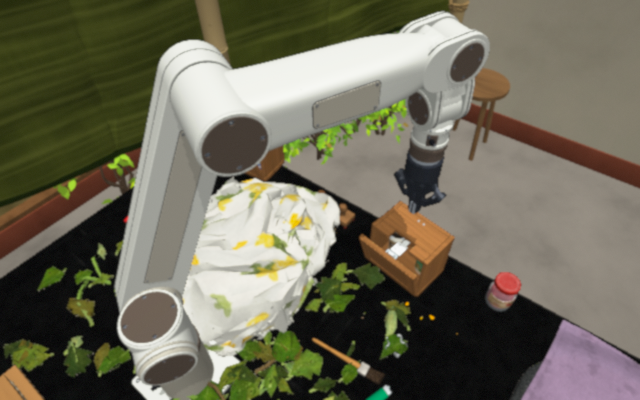

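In the wrist view the hook's pad is centred at about (329,183), the staple at (331,147) and the notch spans columns 289–369. I'll refine the pad position from this view.

```bash
python3 - <<'E'
from h import *
from scipy.spatial.transform import Rotation as R
o=bot.get_obs(); c=np.load("wrist1.npz"); T=c["T_tool_cam"]; r=R.from_quat(o["tool_rot"]).as_matrix()
yaw=np.radians(-8.6); C=np.array([.590,-.2557,0])
for n,u,v in(("pad",329,183),("padtop",330,164),("padbot",328,202),("notchL",369,196),("notchR",290,196),("notchrear",329,214),("staple",331,140)):
    z=np.median(c["depth"][v-1:v+2,u-1:u+2]); p=np.array([(u-c["cx"])/c["fx"]*z,(v-c["cy"])/c["fy"]*z,z])
    w=o["eef_pos"]+r@(T[:3,:3]@p+T[:3,3]); print(n,np.round(w,4),np.round(1e3*R.from_euler('z',-yaw).apply(w-C),1))
E
```

```text
pad [ 0.5364 -0.2453  0.1327] [-54.5   2.2 132.7]
padtop [ 0.5196 -0.2426  0.131 ] [-71.6   2.4 131. ]
padbot [ 0.5554 -0.2482  0.1278] [-35.4   2.3 127.8]
notchL [ 0.5455 -0.2138  0.1595] [-50.3  34.8 159.5]
notchR [ 0.5714 -0.2954  0.0198] [-12.4 -42.1  19.8]
notchrear [ 0.5585 -0.2485  0.1553] [-32.2   2.5 155.3]
staple [ 0.4986 -0.2395  0.1327] [-92.8   2.3 132.7]
```

```bash
python3 -m crank '[[[11,13,0,-2,255],[0,0,30,0,255],[0,0,20,0,255],[0,0,0,0,255]]]'
python3 go.py -53 1.5 180
```

```text
clock: 3.12
eef_pos: [0.5352, -0.2406, 0.2325]
tool_rot: [0.039, 0.999, -0.003, -0.001]
ft_force: [0.6, -0.2, 0.7]
grip_width: -0.0001
clock 3.125 tool in cupboard mm [-56.4   6.7 232.5] toolx deg 175.5282925476333 (171.4) tz [-0.002 -0.006 -1.   ] target world [ 0.538 -0.246  0.18 ] shift [-3.1 -5.1 52.5] F [ 0.6 -0.2  0.7] w -0.0
```

```bash
python3 -m crank '[[[-3,-5,15,4,255],[0,0,20,0,255],[0,0,20,0,255],[0,0,0,0,255]]]'
python3 go.py -53 1.5 140
```

```text
clock: 3.62
eef_pos: [0.5409, -0.2457, 0.1848]
tool_rot: [0.074, 0.997, -0.005, 0.004]
ft_force: [0.4, 0.7, -0.5]
grip_width: 0.0001
clock 3.625 tool in cupboard mm [-50.1   2.6 184.8] toolx deg 171.56101540065748 (171.4) tz [ 0.008 -0.01  -1.   ] target world [ 0.538 -0.246  0.14 ] shift [ 3.3 -0.7 44.8] F [ 0.4  0.7 -0.5] w 0.0
```

```bash
python3 -m crank '[[[3,-1,10,0,255],[0,0,12,0,255],[0,0,10,0,255],[0,0,5,0,255],[0,0,0,0,255]]]'
python3 go.py -53 1.5 122
```

```text
clock: 4.25
eef_pos: [0.5396, -0.2471, 0.1491]
tool_rot: [0.073, 0.997, -0.006, 0.007]
ft_force: [-0.9, 1.0, 0.3]
grip_width: -0.0003
clock 4.25 tool in cupboard mm [-51.2   1.  149.1] toolx deg 171.58948909107414 (171.4) tz [ 0.012 -0.012 -1.   ] target world [ 0.538 -0.246  0.122] shift [ 2.2  0.8 27.1] F [-0.9  1.   0.3] w -0.0
```

```bash
python3 -m crank '[[[2,0,8,0,255],[0,0,8,0,255],[0,0,5,0,255],[0,0,4,0,255],[0,0,0,0,255]]]'
python3 go.py -53 1.5 121
```

```text
clock: 4.88
eef_pos: [0.538, -0.2473, 0.1242]
tool_rot: [0.073, 0.997, -0.006, 0.007]
ft_force: [-2.9, 0.4, 5.4]
grip_width: 0.0
clock 4.875 tool in cupboard mm [-52.7   0.6 124.2] toolx deg 171.58850863270868 (171.4) tz [ 0.014 -0.013 -1.   ] target world [ 0.538 -0.246  0.121] shift [0.4 1.  3.2] F [-2.9  0.4  5.4] w 0.0
```

The pad is about 6 mm down at about 5 N. A little further, then hold while the flap drops.

```bash
python3 -m crank '[[[0,0,3,0,255],[0,0,3,0,255],[0,0,0,0,255],[0,0,0,0,255],[0,0,0,0,255],[0,0,0,0,255],[0,0,0,0,255],[0,0,0,0,255],[0,0,0,0,255],[0,0,0,0,255],[0,0,0,0,255],[0,0,0,0,255]]]'
python3 go.py -53 1.5 180
python3 - <<'E'
from h import *
for n in["scene","wrist"]:
    c=bot.camera(n); cv2.imwrite(f"pics/{n}2.png",c["img"])
    if n=="scene": cv2.imwrite("pics/sc2z.png",cv2.resize(c["img"][180:310,330:480],None,fx=4,fy=4))
E
```

```text
clock: 6.38
eef_pos: [0.5381, -0.2473, 0.1249]
tool_rot: [0.073, 0.997, -0.007, 0.009]
ft_force: [-1.9, 0.7, 4.4]
grip_width: -0.0001
clock 6.375 tool in cupboard mm [-52.6   0.6 124.9] toolx deg 171.60054368745415 (171.4) tz [ 0.018 -0.015 -1.   ] target world [ 0.538 -0.246  0.18 ] shift [ -0.7   0.3 -55.1] F [-1.9  0.7  4.4] w -0.0
```

View pics/sc2z.png

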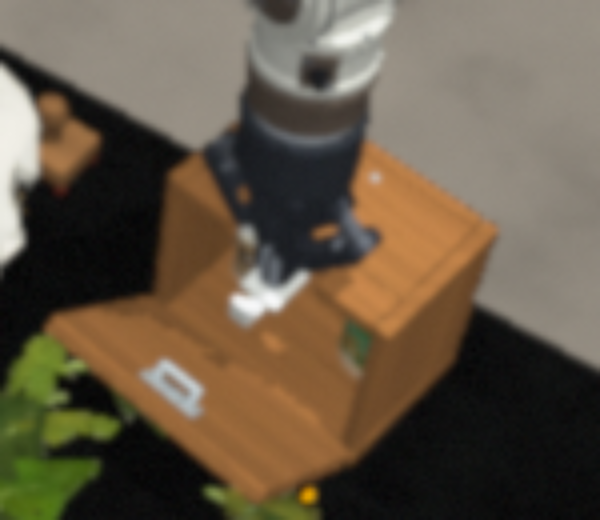

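View pics/wrist2.png

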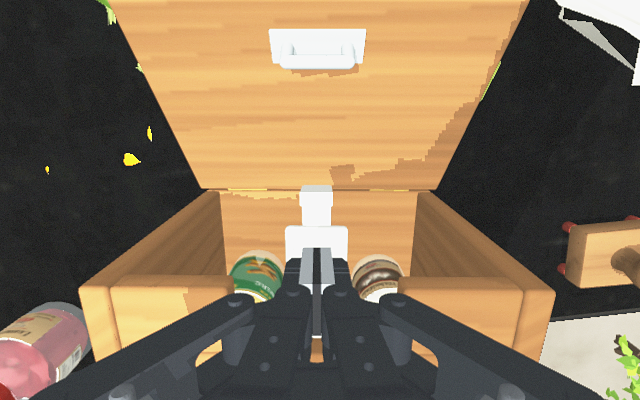

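The flap has dropped part way (the staple now shows at (316,48) in the wrist view). I'll push on the robot's right half of the flap (y = -50, mirrored), farther from the cloth heap. First straight up out of the notch.

```bash
python3 -m crank '[[[0,0,-20,0,255],[0,0,-30,0,255],[0,0,-30,0,255],[0,0,0,0,255]]]'
python3 go.py -160 -50 200
```

```text
clock: 6.98
eef_pos: [0.5377, -0.2465, 0.2033]
tool_rot: [0.073, 0.997, -0.006, 0.009]
ft_force: [0.0, -0.3, -1.0]
grip_width: 0.0001
clock 6.975 tool in cupboard mm [-53.1   1.3 203.3] toolx deg 171.5973501268557 (171.4) tz [ 0.017 -0.014 -1.   ] target world [ 0.424 -0.281  0.2  ] shift [107.1 -50.9   1.9] F [ 0.  -0.3 -1. ] w 0.0
```

```bash
python3 -m crank '[[[36,-17,0,0,255],[36,-17,0,0,255],[35,-17,0,0,255],[0,0,0,0,255],[0,0,40,0,255],[0,0,40,0,255],[0,0,0,0,255]]]'
python3 go.py -160 -50 90
```

```text
clock: 7.85
eef_pos: [0.423, -0.2819, 0.1104]
tool_rot: [0.073, 0.997, -0.005, 0.006]
ft_force: [-0.9, -0.7, -0.2]
grip_width: 0.0
clock 7.85 tool in cupboard mm [-161.2  -50.9  110.4] toolx deg 171.68324117273548 (171.4) tz [ 0.012 -0.01  -1.   ] target world [ 0.424 -0.281  0.09 ] shift [-0.9  1.  20.4] F [-0.9 -0.7 -0.2] w 0.0
```

```bash
python3 -m crank '[[[0,0,12,0,255],[0,0,12,0,255],[0,0,12,0,255],[0,0,12,0,255],[0,0,12,0,255],[0,0,0,0,255]]]'
python3 go.py -160 -50 26
```

```text
clock: 8.6
eef_pos: [0.427, -0.2837, 0.0493]
tool_rot: [0.072, 0.997, -0.006, 0.009]
ft_force: [0.0, -0.2, -0.3]
grip_width: -0.0002
clock 8.6 tool in cupboard mm [-156.9  -52.1   49.3] toolx deg 171.7530865709417 (171.4) tz [ 0.017 -0.013 -1.   ] target world [ 0.424 -0.281  0.026] shift [ 3.5  2.3 23.2] F [ 0.  -0.2 -0.3] w -0.0
```

```bash
python3 -m crank '[[[2,2,8,0,255],[0,0,8,0,255],[0,0,5,0,255],[0,0,3,0,255],[0,0,0,0,255]]]'
python3 go.py -160 -50 26
python3 - <<'E'
from h import *
c=bot.camera("wrist"); cv2.imwrite("pics/wrist3.png",c["img"])
E
```

```text
clock: 9.22
eef_pos: [0.4259, -0.2822, 0.0262]
tool_rot: [0.072, 0.997, -0.007, 0.009]
ft_force: [-0.4, 1.1, 0.1]
grip_width: -0.0001
clock 9.225 tool in cupboard mm [-158.3  -50.8   26.2] toolx deg 171.73372362102023 (171.4) tz [ 0.018 -0.015 -1.   ] target world [ 0.424 -0.281  0.026] shift [1.7 0.8 0.2] F [-0.4  1.1  0.1] w -0.0
```

View pics/wrist3.png

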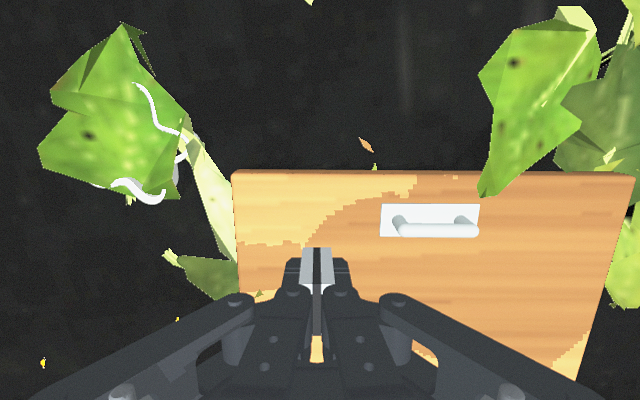

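The flap is nearly level under the fingertips, though the force reads almost nothing. I'll press a touch more, lift clear and measure.

```bash
python3 -m crank '[[[0,0,3,0,255],[0,0,2,0,255],[0,0,0,0,255]]]'
python3 -m crank '[[[0,0,-20,0,255],[0,0,-50,0,255],[0,0,-50,0,255],[0,0,-50,0,255],[0,0,0,0,255]]]'
python3 - <<'E'
from h import *
from scipy.spatial.transform import Rotation as R
yaw=np.radians(-8.6); C=np.array([.590,-.2557,0])
for n in["scene","top"]:
    c=bot.camera(n); cv2.imwrite(f"pics/{n}4.png",c["img"])
    L=R.from_euler('z',-yaw).apply((cloud(c)-C).reshape(-1,3))
    m=(L[:,0]>-190)&(L[:,0]<-75)&(abs(L[:,1])<85)
    m=(L[:,0]>-.190)&(L[:,0]<-.075)&(abs(L[:,1])<.085)&(L[:,2]<.08)
    for a in range(-190,-75,15):
        k=m&(L[:,0]>a/1e3)&(L[:,0]<(a+15)/1e3); print(n,a,k.sum(),np.round(1e3*np.median(L[k,2]),1))
E
python3 go.py -160 -50 200
```

```text
clock: 9.65
eef_pos: [0.4263, -0.2824, 0.0266]
tool_rot: [0.072, 0.997, -0.007, 0.011]
ft_force: [0.4, -0.3, -0.9]
grip_width: 0.0002
clock: 10.28
eef_pos: [0.4236, -0.2795, 0.1993]
tool_rot: [0.072, 0.997, -0.006, 0.011]
ft_force: [0.3, -0.2, -0.7]
grip_width: -0.0
scene -190 342 28.4
scene -175 303 27.8
scene -160 318 27.7
scene -145 307 28.1
scene -130 295 28.0
scene -115 307 27.6
scene -100 288 27.9
scene -85 194 27.7
top -190 174 25.7
top -175 171 25.2
top -160 203 24.3
top -145 213 24.8
top -130 213 24.9
top -115 210 25.5
top -100 208 24.8
top -85 124 24.7
clock 10.375 tool in cupboard mm [-163.6  -47.3  195.2] toolx deg 171.75469682658186 (171.4) tz [ 0.013 -0.01  -1.   ] target world [ 0.424 -0.281  0.2  ] shift [-3.6 -2.8 -4.8] F [-0.1 -0.1 -1. ] w 0.0
```

View pics/scene4.png

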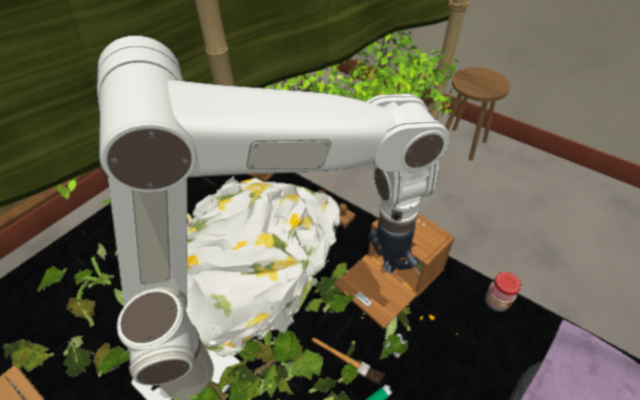

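The flap is level in both depth views (flat to about 1 mm, 25–28 mm above the table), and the tool is clear at z ≈ 0.195. I'll check that the narrow cupboard is unchanged, then hand in.

```bash
python3 - <<'E'
from h import *
a=np.load("top0.npz")["img"][148:210,192:250].astype(int); b=cv2.imread("pics/top4.png")[148:210,192:250].astype(int)
print("narrow diff mean",abs(a-b).mean(), (abs(a-b).max(-1)>40).sum())
if abs(a-b).mean()<8: print(bot.job_done())
E
```

```text
narrow diff mean 9.165090841675935 0
```

The mean difference of 9 is over my threshold, but no pixel changed by more than 40, so it looks like image noise. I'll compare it with an untouched background patch before handing in.

```bash
python3 - <<'E'
from h import *
a=np.load("top0.npz")["img"].astype(int); b=cv2.imread("pics/top4.png").astype(int)
for n,s in(("bg lilac",np.s_[180:310,530:630]),("gray floor",np.s_[20:90,300:600]),("narrow",np.s_[148:210,192:250])): print(n,abs(a[s]-b[s]).mean(),(a[s]-b[s]).mean())
g=lambda x:cv2.GaussianBlur(x.astype(np.float32),(0,0),1.5)
print("narrow blurred max",abs(g(a)-g(b))[s].max(), "floor", abs(g(a)-g(b))[20:90,300:600].max())
print(bot.job_done())
E
```

```text
bg lilac 11.168333333333333 11.167871794871795
gray floor 10.702539682539683 10.702539682539683
narrow 9.165090841675935 7.85734149054505
narrow blurred max 12.165604 floor 12.472763
the job is handed in; nothing more can be done
None
```

The wide cupboard is open, with its flap lying level as a shelf, and the job is handed in. I pressed the hook with the closed fingertips until the flap dropped by itself. I then pushed the flap down on the robot's right half, since the left was closer to the cloth heap.

Last checks:
- **Flap:** both depth views show it flat to about 1 mm. It is 25 mm above the table in the top view and 28 mm in the scene view, against the expected 26 mm.
- **Tool:** clear of everything at about 195 mm. The measured wrist forces stayed at or below about 6 N, and the clock was at about 10.4 s.
- **Narrow cupboard:** unchanged. My first image-difference check failed its threshold (9.2 against 8). An untouched background shows the same even brightness change (about 11), so I put it down to lighting, not movement.
- **Disagreement:** the force while pushing the flap read close to zero instead of the stated 1 to 2 N, so I relied on the position and depth readings for that step.

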